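# Clamp a kitchen knife in the sharpening stand with its ratchet thimble

### The arm

A 6-joint arm with a two-finger parallel gripper is mounted at the origin on the work surface. World frame = base frame: x ahead of the robot, y to its left, z up, the work surface at z = 0. Lengths are in m, angles in degrees, forces in N, time in s.
With the tool pointing down it reaches from about 0.35 to 0.875 m from the base axis. Payload 4.2 kg.
Tool frame: the origin (TCP) lies on the centre line of the jaws, within the pads' length; the fingertips stand 11 mm ahead of it and the grasp point (between the pads) lies 8 mm behind it; z points along the fingers, y is the line along which they close (so a half turn about z gives the same grasp; the last joint's range is limited). The gripper opens to 87 mm and grips with 3 to 60 N. Pads are 19 mm wide; open, the fingers measure 117 mm over their backs; the gripper's body (75 mm by 190 mm) begins 51 mm behind the grasp point.
Start: joints at [80.077, 22.042, 0.453, 0, -68.411, -14.817], TCP at [0.262, 0.568, 0.234] pointing down, gripper open.
Joint ranges: [-179.83, 179.83], [-69.29, 118.12], [-61.27, 80.66], [-181.25, 117.63], [-171.15, -9.14], [-177.46, 177.46]. Speed limits (degrees/s): [159.86, 159.86, 180, 180, 180, 180].

### API

Orientations are given as a 3x3 rotation matrix whose columns are the frame's x, y, z axes.
In Python, from station import r gives the robot as it stands.
- The arm moves only by the tool servo_tool, never from a script. Its argument "commands" is a list that holds one entry, the list of rows, each a list of 7 numbers: the closure, from 0 (fully open) to 1 (shut), then the shift along the tool's x, y, z in mm, then the turn, a rotation vector about the tool's x, y, z in rad. In form: [[[claw, x, y, z, ax, ay, az], ...]]. A call has exactly 5 rows; each row is the pose to reach, as a shift and turn from the pose commanded when the call began, along the tool's axes at that moment; what a row does not reach only later rows make up. A row lasts 1/10 s, in which the tool goes at most 50 mm and 8.59 degrees, less where a joint would pass 70% of its speed; a pose out of reach is approached as far as the arm can. A call with a gripper value outside its range is refused whole. The fingers move at their own pace and stop on an object; the grip force is fixed at half the most. Time passes only in rows, so rows that repeat a pose let the fingers close, or fill a call up. It gives the time, the measured TCP pose, the force, the opening and the grip force at its end, in the units of the state.
- r.sense(): the state, without advancing time (a new reading comes with each control period).
- r.capture(name): name is "scene" or "top" or "wrist"; returns a dict with "pixels" (400x640x3 uint8, red, green, blue), "camera_matrix" (3x3 intrinsics, pixels), "R" (3x3) and "t" (3): a world point X has camera coordinates R X + t. Camera axes: x right, y down, z forward; pixel columns grow to the right and rows downward; lengths in m; the calibration is good to about 2 mm. A picture is of the moment at which its call begins. There is no depth.
- r.finish_job(): hands the job in; it is judged then, once.
The state is a dict: "time_s": time; "joints": joint angles; "joint_velocities": joint speeds; "effort": joint torques, N m; "tcp_pos": TCP position; "ee_rot": TCP orientation; "wrist_force": force on the tool from outside, world axes, zero at the start; "moment": the same for the moment, N m; "gripper_width": opening from 0.0 (shut) to 1.0 (fully open); "gripper_force": force on a finger pad.
Only numpy, scipy, OpenCV 4.12 (cv2) and the standard library are available. Lean on these libraries where they do the work, as an engineer would, in place of code of your own. Each camera call takes 0.05 s, during which the arm holds its last target. There are 200 camera calls.

### The job

Take the black-handled knife from the chopping board and slide its blade, nose first, between the guides of the sharpening stand until you feel the nose press lightly on the orange stop (about 5 N, never over 15 N); lay it down there with the handle on the black rail and let go. Then turn the red ratchet cap clockwise until it slips on the clamped blade, and go on slipping for about a quarter turn more (an eighth at least, three eighths at most), leaving the knife clamped flat and home against the stop. Leave the other things on the counter where they are.

Things in the scene. Friction and masses are not known exactly. Their poses are not given: they have to be found in the camera images.
- knife_grip (a point): centre of the black handle (110 x, 24 y, 16 z mm) of the loose knife lying on its side on the white chopping board (340 x 240 x 10 mm). x runs towards the blade's nose, z up. Take it across its 24 mm width, up to 30 mm either way along x. When home in the stand this point is at (-135, 0, 45) mm in the stand's frame.
- knife_tip (a point): middle of the squarish nose of the blade, 165 mm ahead of the handle's centre; same axes. The steel blade is 110 x 34 x 3 mm, centred on the handle's axis in y and z; over its last 18 mm it narrows to 22 mm.
- knife: the whole knife, about 0.16 kg, balanced 20 to 30 mm ahead of the handle's centre; origin at the handle's underside below its centre; same axes as knife_grip.
- stand: grey sharpening stand, fixed; origin on the counter under the spindle axis, x the way the knife is pushed in, z up. Base plate 12 mm thick, x -190 to 80, y +-50 mm. Black handle rail 16 mm wide, top at 37 mm, x -180 to -90. Anvil top at 43.5 mm, x -20 to 30, between guides 38 mm apart, 8 mm high, with a flared mouth from x -40. Column and arm over the anvil: x -18 to 76, y +-18, top at 95 mm.
- stop_face (a point): point on the face of the orange stop where the middle of the blade's nose must touch: 30 mm beyond the spindle axis, midway between the guides, 45 mm above the counter (1.5 mm above the anvil); same axes as the stand.
- stop: the orange stop block, 36 mm wide, 14 mm high, rigid; origin at the foot of its face. Press the nose on it with about 5 N for a moment, so that the knife is truly home (2 N at least); more than 15 N is too much.
- cap (a point): centre of the red knurled ratchet cap, 30 mm across, 24 mm high, white mark on top, on the vertical spindle axis 143 mm above the counter; does not rise or sink; axes as the stand. Clockwise from above it drives the silver thimble below it (24 mm across, 33 mm high; must be free to stand still, so grip the cap only) at 0.14 N m, lowering a 16 mm round pad on the blade. Regrasp as needed.
- ratchet (a joint): angle (rad) by which the cap has slipped clockwise on the thimble: 0 at the start and while the thimble follows, which takes an unknown 0.5 to 5 rad (the pad starts 5 to 13 mm above the anvil). Once the pad bears on the blade the thimble stands still, the cap slips at 0.27 N m and this grows. The clamp stays when let go. A quarter turn is 1.57.
- tomato_a: red tomato, 66 mm across, on the chopping board; origin at its underside. Leave alone.
- tomato_b: red tomato, 72 mm across, on the counter near the robot. Leave alone.
- whetstone: grey-blue sharpening stone on a wooden base, 200 x 75 x 36 mm. Leave alone.
- tea_tin: yellow and blue tea tin, 72 mm across, 150 mm high. Leave alone.
- mug: blue mug, 82 mm across, 90 mm high. Leave alone.
- bowl: white bowl, 150 mm across, 60 mm high. Leave alone.
- mill: dark wooden pepper mill, 54 mm across, 152 mm high. Leave alone.
- jar: jar of red sauce with a brass lid, 72 mm across, 100 mm high. Leave alone.
Things that resemble listed ones, but are neither listed nor needed, are in the scene too. What is shaped like the knife but purple is not meant.

How it is judged (in metres and radians):
On the way, in this order (a step that is already met when the one before it is completed fails the run):
1. the knife's nose is pressed on the stop with at least 2 N (contact force between knife and stop above 2 N), for 0.1 s.
2. the knife lies home in the stand, nose against the stop and let go, with the ratchet not yet slipped (x of knife_tip in the frame of stop_face above -0.0025 m and y of knife_tip in the frame of stop_face between -0.005 and 0.005 m and z of knife_tip in the frame of stop_face between -0.003 and 0.003 m and angle between the x axis of stand and the x axis of knife_tip, either way round below 0.1 rad and contact force between the fingers and knife below 0.1 N and value of joint ratchet below 0.3 rad), for 0.2 s.
3. the ratchet cap has slipped at least 0.7 rad on the clamped blade (x of knife_tip in the frame of stop_face above -0.0025 m and y of knife_tip in the frame of stop_face between -0.005 and 0.005 m and z of knife_tip in the frame of stop_face between -0.003 and 0.003 m and angle between the x axis of stand and the x axis of knife_tip, either way round below 0.1 rad and value of joint ratchet above 0.7 rad), for 0.1 s.
At the end, for the whole second after the job is handed in: The knife lies still and flat in the stand: nose within 2.5 mm of the stop, 5 mm sideways and 3 mm in height of stop_face, axis within 0.1 rad of the stand's; the cap has slipped 0.7 to 2.5 rad on the thimble (all of step 3 and value of joint ratchet below 2.5 rad and linear speed of knife below 0.01 m/s); the robot touches nothing.
It fails at once if the knife is pushed against the stop with more than 15 N (contact force between knife and stop above 15 N).
It fails at once if the ratchet is run on well past a quarter turn of slip (over 2.5 rad) (value of joint ratchet above 2.5 rad).
It fails at once if a bystander (tomatoes, whetstone, tin, mug, bowl, mill, jar) is moved by more than 30 mm (distance of any of tomato_a, tomato_b, whetstone, tea_tin, mug, bowl, mill, jar from where it was at the start of the episode above 0.03 m).
It also fails if it takes over 72 s, if anything falls off the work surface, if the arm or the gripper's body presses on something with over 40 N, if the wrist force passes 120 N, or if a joint passes its speed limit or range.

## Working session

There is one attempt and no reset: what is moved stays moved. The work goes in short steps, Python scripts to look and compute and a tool call to move; the robot and the scene stay as the last step left them, time stands still between calls to the robot, and variables do not carry over. Pictures are saved under pics/ and viewed, at most 10 in all, crops included, and the job is handed in when it is done.

Besides the shell and the picture viewer there is one more tool, called after ">>>" in YAML: its name, and indented under it one key for each argument. servo_tool: Moves the arm, as the interface text tells. Its arguments: {"type":"object","properties":{"commands":{"type":"array","items":{"type":"array","items":{"type":"array","items":{"type":"number"}}}}},"required":["commands"]}

```bash
mkdir -p pics; ls; python3 - <<'E'
from station import r
import cv2,numpy as np,pickle
for n in("scene","top"):
    c=r.capture(n); pickle.dump(c,open(n+'.pkl','wb'))
    cv2.imwrite(f'pics/{n}0.png',cv2.resize(c['pixels'][:,:,::-1],(800,500)))
    print(n,c['camera_matrix'].tolist(),np.round(-np.array(c['R']).T@c['t'],3))
print(r.sense())
E
```

```text
pics
scene [[361.61300263323835, 0.0, 315.91604432778803], [0.0, 361.61300263323835, 205.04190293965192], [0.0, 0.0, 1.0]] [ 1.265 -0.311  1.23 ]
top [[520.6234555724974, 0.0, 314.49829707277735], [0.0, 520.6234555724974, 204.6271268905079], [0.0, 0.0, 1.0]] [0.436 0.078 1.81 ]
{'time_s': 0.1, 'joints': array([ 8.00773123e+01,  2.20850175e+01,  3.87560337e-01, -2.19922612e-02,
       -6.84126719e+01, -1.48161795e+01]), 'joint_velocities': array([-0.0941584 , -0.05518127,  0.0944239 ,  0.11836031,  0.00232936,
       -0.03327291]), 'effort': array([-5.77422134e-05, -3.91688132e+01,  1.87936950e+01,  4.23191831e+00,
        1.35028147e-02, -6.96736834e-05]), 'tcp_pos': array([0.26133764, 0.56716735, 0.23259137]), 'ee_rot': array([[ 9.08165303e-01, -4.18611175e-01, -6.82787570e-04],
       [-4.18611707e-01, -9.08163467e-01, -1.83183151e-03],
       [ 1.46742412e-04,  1.94942868e-03, -9.99998089e-01]]), 'wrist_force': array([-0.38580965,  0.04528439,  0.02291861]), 'moment': array([-0.04748591,  0.00536188, -0.01602338]), 'gripper_force': 0.0, 'gripper_width': 0.9988907873249737}
```

View pics/scene0.png

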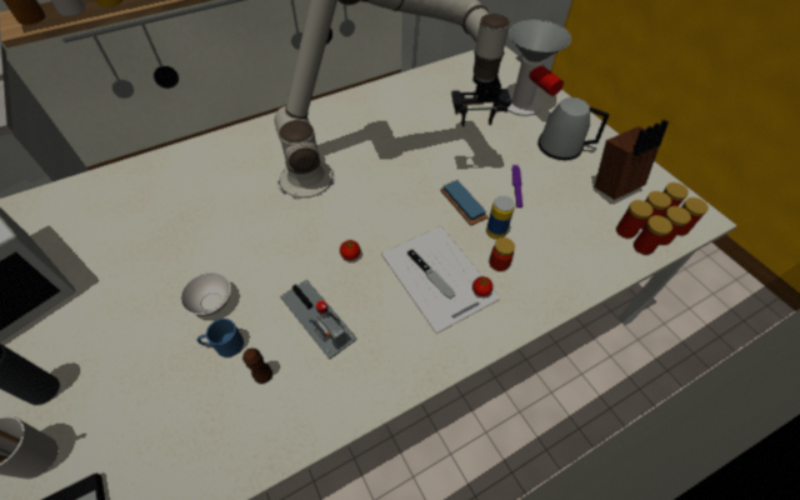

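View pics/top0.png

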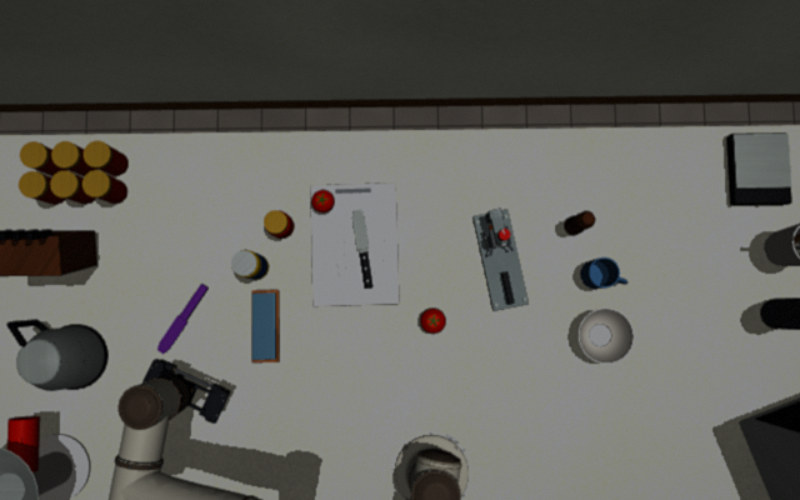

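Candidates for the knife in the top view are the black-handled knife on the board (362,250), the purple look-alike (183,318) and the knife-block handles (20,237). By the description I choose the first. The red cap is at (504,235); the tomatoes at (432,321) and (322,201) could be mistaken for it.

```bash
python3 - <<'E'
import pickle,cv2,numpy as np
c=pickle.load(open('top.pkl','rb'));p=c['pixels'][:,:,::-1]
a=p[160:240,270:330];b=p[160:255,370:430]
A=cv2.resize(a,None,fx=6,fy=6,interpolation=cv2.INTER_CUBIC);B=cv2.resize(b,None,fx=6,fy=6,interpolation=cv2.INTER_CUBIC)
im=np.zeros((570,730,3),np.uint8);im[:480,:360]=A;im[:570,370:]=B
im=cv2.convertScaleAbs(im,alpha=1.6)
cv2.imwrite('pics/crop.png',im)
E
```

```text
(no output)
```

View pics/crop.png

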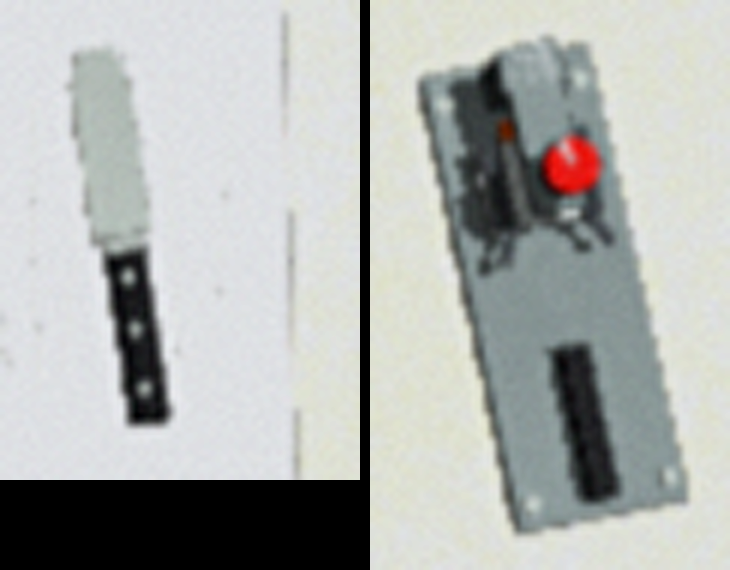

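The crop shows the black-handled knife with its nose at (98,48) and its handle end at (149,422). It also shows the stand: plate corners (418,78), (590,45), (688,500) and (518,533), rail (572,348) to (598,500), and cap (573,165).

```bash
cat > h.py <<'E'
import numpy as np,pickle
from scipy.optimize import least_squares
def proj(c,X):
    q=np.atleast_2d(X)@np.array(c['R']).T+c['t'];q=q@np.array(c['camera_matrix']).T
    return q[:,:2]/q[:,2:]
def back(c,uv,z):
    d=np.linalg.inv(c['camera_matrix'])@np.r_[uv,1];R=np.array(c['R']);o=-R.T@c['t'];d=R.T@d
    return o+d*(z-o[2])/d[2]
def pose(p,X): # p x,y,yaw
    X=np.array(X,float);c,s=np.cos(p[2]),np.sin(p[2])
    return np.c_[p[0]+c*X[:,0]-s*X[:,1],p[1]+s*X[:,0]+c*X[:,1],X[:,2]]
def fit(obs,p0): # obs list of (cam, X list, uv list)
    f=lambda p:np.concatenate([(proj(c,pose(p,X))-uv).ravel() for c,X,uv in obs])
    s=least_squares(f,p0,loss='soft_l1');return s.x,np.round(f(s.x).reshape(-1,2),1)
E
python3 - <<'E'
from h import *
c=pickle.load(open('top.pkl','rb'))
K=lambda u,o:(np.array(u,float)+.5)/6-.5+o
# knife in xy, frame at handle centre; z: board 10
kn=K([[98,48],[126,250],[149,422]],[270,160])
P=[back(c,u,z) for u,z in zip(kn,(.0195,.026,.026))];print(np.round(P,4))
print(fit([(c,[[.165,0,.018],[.055,0,.026],[-.055,0,.026]],kn)],[.6,.1,0]))
st=K(np.array([[418,78],[590,45],[688,500],[518,533],[574,347],[598,500],[573,165]])-[370,0],[370,160])
X=np.array([[80,50,12],[80,-50,12],[-190,-50,12],[-190,50,12],[-90,0,37],[-180,0,37],[0,0,155]])/1e3
print(fit([(c,X,st)],[.6,-.1,0]))
E
```

```text
[[0.7162 0.1947 0.0195]
 [0.598  0.1787 0.026 ]
 [0.4993 0.1661 0.026 ]]
(array([0.55152041, 0.17266914, 0.13103473]), array([[ 0.2,  0.4],
       [-0.3, -2.3],
       [ 0.2,  0.7]]))
(array([ 0.62765291, -0.18890336,  0.18543687]), array([[ 0.3, -0.2],
       [-0.2, -0.3],
       [-0.2,  0.2],
       [-0.3,  0.4],
       [-0.3, -0.4],
       [ 1.2,  0.1],
       [-0.1,  0.1]]))
```

```bash
cat >> h.py <<'E'
def go(x,y,z,yawdeg):
    from station import r
    from scipy.spatial.transform import Rotation as Ro
    s=r.sense();R=s['ee_rot'];a=np.radians(yawdeg);c,n=np.cos(a),np.sin(a)
    T=np.array([[c,n,0],[n,-c,0],[0,0,-1]])
    print('t',s['time_s'],'shift mm',np.round(R.T@(np.array([x,y,z])-s['tcp_pos'])*1e3,1),'turn',np.round(Ro.from_matrix(R.T@T).as_rotvec(),4))
    print('tcp',np.round(s['tcp_pos'],4),'F',np.round(s['wrist_force'],2),'M',np.round(s['moment'],3),'w',s['gripper_width'],'g',s['gripper_force'],'j6',s['joints'][5])
E
```

>>> servo_tool:
  commands:
    - [[0,45,23,0,0,0,-0.11],[0,90,46,0,0,0,-0.22],[0,135,69,0,0,0,-0.33],[0,180,92,0,0,0,-0.44],[0,225,115,0,0,0,-0.55]]

```text
time_s: 0.6
tcp_pos: [0.4167, 0.3693, 0.2332]
ee_rot: [[0.992, 0.123, -0.0], [0.123, -0.992, -0.001], [-0.001, 0.0, -1.0]]
wrist_force: [0.3, 0.4, -0.2]
gripper_width: 0.998
gripper_force: 0.0
```

```bash
python3 -c "
from h import *
go(.572,.1755,.17,7.5)"
```

```text
t 0.6 shift mm [130.3 211.4  63.3] turn [ 0.0005  0.0005 -0.0076]
tcp [0.4167 0.3693 0.2332] F [ 0.35  0.37 -0.2 ] M [ 0.066 -0.142  0.077] w 0.9979429185578278 g 0.0 j6 38.84489121109561
```

>>> servo_tool:
  commands:
    - [[0,26,42,0,0,0,0],[0,52,84,10,0,0,0],[0,78,126,25,0,0,0],[0,104,169,45,0,0,0],[0,130,211,63,0,0,-0.008]]

```text
time_s: 1.1
tcp_pos: [0.5656, 0.1815, 0.1726]
ee_rot: [[0.992, 0.126, -0.0], [0.126, -0.992, -0.0], [-0.0, -0.0, -1.0]]
wrist_force: [2.0, 0.6, 0.2]
gripper_width: 0.999
gripper_force: 0.0
```

>>> servo_tool:
  commands:
    - [[0,0,0,0,0,0,0],[0,0,0,0,0,0,0],[0,0,0,0,0,0,0],[0,0,0,0,0,0,0],[0,0,0,0,0,0,0]]

```text
time_s: 1.6
tcp_pos: [0.5647, 0.1846, 0.1743]
ee_rot: [[0.992, 0.128, 0.001], [0.128, -0.992, 0.001], [0.001, -0.001, -1.0]]
wrist_force: [-0.8, 0.3, -0.1]
gripper_width: 0.995
gripper_force: 0.0
```

```bash
python3 -c "
from h import *
from station import r
import cv2
c=r.capture('wrist');pickle.dump(c,open('w1.pkl','wb'));cv2.imwrite('pics/w1.png',cv2.convertScaleAbs(c['pixels'][:,:,::-1],alpha=1.3))
go(.572,.1755,.023,7.5)"
```

```text
t 1.65 shift mm [  6.    9.9 151.2] turn [-0.0005 -0.001  -0.0028]
tcp [0.5647 0.1845 0.1742] F [ 0.12 -0.04  0.77] M [-0.077  0.037  0.018] w 1.000013047449874 g 0.0 j6 63.645343234156044
```

View pics/w1.png

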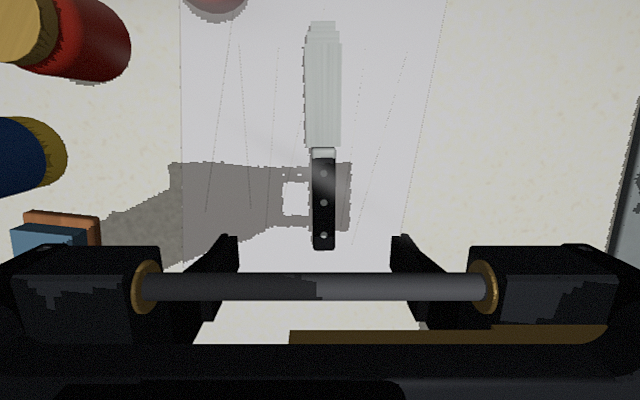

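The wrist view shows the knife vertical in the picture, with its nose at (323,22), the front of the black handle at (324,158) and the butt at (323,249).

```bash
python3 -c "
from h import *
c=pickle.load(open('w1.pkl','rb'))
for uv,z in [((323,22),.0195),((324,158),.026),((323,249),.026),((323,203),.026)]: print(np.round(back(c,uv,z),4))
"
```

```text
[0.717  0.1959 0.0195]
[0.5987 0.1789 0.026 ]
[0.5028 0.1668 0.026 ]
[0.5533 0.1737 0.026 ]
```

>>> servo_tool:
  commands:
    - [[0,7,9.3,20,0,0,-0.004],[0,7,9.3,55,0,0,-0.004],[0,7,9.3,90,0,0,-0.004],[0,7,9.3,120,0,0,-0.004],[0,7,9.3,120,0,0,-0.004]]

```text
time_s: 2.15
tcp_pos: [0.57, 0.174, 0.0496]
ee_rot: [[0.991, 0.13, -0.008], [0.13, -0.992, -0.004], [-0.009, 0.003, -1.0]]
wrist_force: [-0.5, -0.4, 0.1]
gripper_width: 1.002
gripper_force: 0.0
```

```bash
python3 -c "
from h import *
go(.5728,.1762,.0235,7.6)"
```

```text
t 2.15 shift mm [ 3.3 -1.9 26. ] turn [ 0.0031  0.0088 -0.0024]
tcp [0.57   0.174  0.0496] F [-0.51 -0.39  0.06] M [-0.047  0.055  0.056] w 1.0018008694082703 g 0.0 j6 65.01230211689783
```

>>> servo_tool:
  commands:
    - [[0,2,-1,10,0,0,0],[0,2,-1,18,0,0,0],[0,2,-1,18,0,0,0],[0,2,-1,18,0,0,0],[0,2,-1,18,0,0,0]]

```text
time_s: 2.65
tcp_pos: [0.5755, 0.1765, 0.0365]
ee_rot: [[0.992, 0.13, 0.002], [0.13, -0.992, 0.001], [0.002, -0.001, -1.0]]
wrist_force: [0.4, 0.7, -0.5]
gripper_width: 1.001
gripper_force: 0.0
```

```bash
python3 -c "
from h import *
go(.5728,.1762,.0235,7.6)"
```

```text
t 2.65 shift mm [-2.7 -0.1 13. ] turn [-0.0006 -0.0017 -0.0023]
tcp [0.5755 0.1765 0.0365] F [ 0.45  0.75 -0.49] M [-0.054 -0.028 -0.089] w 1.0008606718053108 g 0.0 j6 65.01041274758978
```

>>> servo_tool:
  commands:
    - [[0,0,0,7,0,0,0],[0,0,0,12.5,0,0,0],[0,0,0,12.5,0,0,0],[0,0,0,12.5,0,0,0],[0.3,0,0,12.5,0,0,0]]

```text
time_s: 3.15
tcp_pos: [0.5751, 0.1762, 0.023]
ee_rot: [[0.992, 0.13, 0.0], [0.13, -0.992, -0.0], [0.0, 0.0, -1.0]]
wrist_force: [-0.4, -0.6, 0.3]
gripper_width: 0.962
gripper_force: 0.0
```

```bash
python3 -c "
from h import *
go(.5728,.1762,.0235,7.6)"
```

```text
t 3.15 shift mm [-2.2 -0.3 -0.5] turn [ 0.     -0.0001 -0.0024]
tcp [0.5751 0.1762 0.023 ] F [-0.37 -0.57  0.25] M [-0.056 -0.065  0.053] w 0.9619475083425733 g 0.0 j6 65.00921587955311
```

Grasp.

>>> servo_tool:
  commands:
    - [[0.6,0,0,0,0,0,0],[0.8,0,0,0,0,0,0],[1,0,0,0,0,0,0],[1,0,0,0,0,0,0],[1,0,0,0,0,0,0]]

```text
time_s: 3.65
tcp_pos: [0.575, 0.1762, 0.0231]
ee_rot: [[0.992, 0.13, 0.0], [0.13, -0.992, 0.0], [0.0, -0.0, -1.0]]
wrist_force: [-0.7, 0.7, -0.6]
gripper_width: 0.543
gripper_force: 0.0
```

>>> servo_tool:
  commands:
    - [[1,0,0,0,0,0,0],[1,0,0,0,0,0,0],[1,0,0,0,0,0,0],[1,0,0,0,0,0,0],[1,0,0,0,0,0,0]]

```text
time_s: 4.15
tcp_pos: [0.575, 0.1762, 0.023]
ee_rot: [[0.992, 0.13, 0.0], [0.13, -0.992, 0.0], [0.0, -0.0, -1.0]]
wrist_force: [0.1, 0.9, -0.3]
gripper_width: 0.272
gripper_force: 30.0
```

>>> servo_tool:
  commands:
    - [[1,0,0,-10,0,0,0],[1,0,0,-30,0,0,0],[1,0,0,-60,0,0,0],[1,0,0,-90,0,0,0],[1,0,0,-100,0,0,0]]

```text
time_s: 4.65
tcp_pos: [0.5766, 0.1769, 0.1268]
ee_rot: [[0.991, 0.13, 0.006], [0.13, -0.991, 0.003], [0.006, -0.002, -1.0]]
wrist_force: [0.9, 0.4, -2.5]
gripper_width: 0.266
gripper_force: 30.0
```

```bash
python3 -c "
from h import *
p=[.62765,-.1889,np.radians(10.62)]
print(pose(p,[[-.135,0,0],[-.110,0,0],[.03,0,0]]))
go(.5728,.1762,.0235,7.6)"
```

```text
[[ 0.4949624  -0.21377975  0.        ]
 [ 0.51953418 -0.20917239  0.        ]
 [ 0.65713613 -0.18337117  0.        ]]
t 4.65 shift mm [ -4.5   0.5 103.3] turn [-0.002  -0.0061 -0.0019]
tcp [0.5766 0.1769 0.1268] F [ 0.87  0.36 -2.53] M [-0.026 -0.123  0.024] w 0.26597048312301647 g 29.990106225013733 j6 65.01533022322303
```

>>> servo_tool:
  commands:
    - [[1,-12,23,0,0,0,0],[1,-32,60,0,0,0,-0.01],[1,-52,98,0,0,0,-0.02],[1,-72,136,0,0,0,-0.02],[1,-92,174,0,0,0,-0.03]]

```text
time_s: 5.15
tcp_pos: [0.5047, -0.0097, 0.1223]
ee_rot: [[0.987, 0.16, -0.002], [0.16, -0.987, -0.0], [-0.002, -0.0, -1.0]]
wrist_force: [0.7, -0.6, -2.4]
gripper_width: 0.274
gripper_force: 30.0
```

>>> servo_tool:
  commands:
    - [[1,-20,38,0,0,0,0],[1,-40,76,0,0,0,-0.01],[1,-60,114,0,0,0,-0.02],[1,-80,150,0,0,0,-0.02],[1,-95,180,0,0,0,-0.02]]

```text
time_s: 5.65
tcp_pos: [0.4393, -0.2026, 0.1224]
ee_rot: [[0.984, 0.178, -0.002], [0.178, -0.984, 0.001], [-0.002, -0.001, -1.0]]
wrist_force: [0.9, -0.1, -1.7]
gripper_width: 0.276
gripper_force: 30.0
```

```bash
python3 -c "
from h import *
go(.4281,-.2263,.127,10.6)"
```

```text
t 5.65 shift mm [-15.2  21.3  -4.6] turn [-0.0009  0.0016 -0.006 ]
tcp [ 0.4393 -0.2026  0.1224] F [ 0.86 -0.12 -1.74] M [-0.071 -0.095  0.038] w 0.276495472671753 g 29.99199628829956 j6 105.77073202630858
```

>>> servo_tool:
  commands:
    - [[1,-6,8,0,0,0,0],[1,-14,20,0,0,0,-0.006],[1,-14,20,0,0,0,-0.006],[1,-14,20,0,0,0,-0.006],[1,-14,20,0,0,0,-0.006]]

```text
time_s: 6.15
tcp_pos: [0.4313, -0.2226, 0.1229]
ee_rot: [[0.983, 0.186, -0.0], [0.186, -0.983, 0.0], [-0.0, -0.0, -1.0]]
wrist_force: [0.9, -0.2, -2.1]
gripper_width: 0.271
gripper_force: 30.0
```

```bash
python3 -c "
from h import *
from station import r
import cv2
go(.4281,-.2263,.127,10.62)
c=r.capture('wrist');pickle.dump(c,open('w2.pkl','wb'));cv2.imwrite('pics/w2.png',cv2.convertScaleAbs(cv2.resize(c['pixels'][:300,100:500,::-1],(800,600),interpolation=cv2.INTER_CUBIC),alpha=1.4))"
```

```text
t 6.15 shift mm [-3.9  3.1 -4.1] turn [-0.0002  0.0001  0.0017]
tcp [ 0.4313 -0.2226  0.1229] F [ 0.95 -0.19 -2.07] M [ 0.    -0.064  0.045] w 0.2713152937839436 g 29.99021351337433 j6 108.80665121784
```

View pics/w2.png

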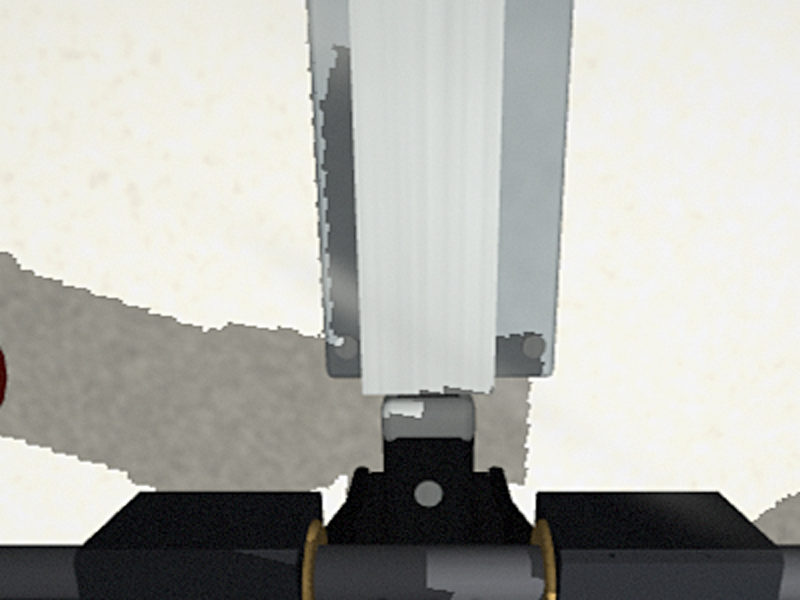

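The wrist view shows the blade over the stand. The plate's near corners are at (328,377) and (553,377), and its edges at y=50 are at (310) and (571). The blade edges are 350 to 504 at y=2 and 362 to 494 at y=385.

```bash
python3 -c "
from h import *
c=pickle.load(open('w2.pkl','rb'))
T=np.array([.4313,-.2226]);a=np.radians(10.72)
def b(u,v,z): return back(c,((u+.5)/2-.5+100,(v+.5)/2-.5),z)
p=[.62765,-.1889,.1854]
def st(P):
  d=P[:2]-p[:2];k,s=np.cos(p[2]),np.sin(p[2]);return np.round(1e3*np.array([k*d[0]+s*d[1],-s*d[0]+k*d[1]]),1)
for n,u,v,z in [('cl',328,377,.012),('cr',553,377,.012),('el',310,50,.012),('er',571,50,.012),('bl0',350,2,.1194),('br0',504,2,.1194),('bl',362,385,.1194),('br',494,385,.1194)]:
  print(n,st(b(u,v,z)),b(u,v,z).round(4))
print('tcp',st(T))
"
```

```text
cl [-187.4   46.9] [ 0.4348 -0.1773  0.012 ]
cr [-187.3  -51.6] [ 0.4531 -0.2742  0.012 ]
el [-59.6  48. ] [ 0.5603 -0.1527  0.012 ]
er [-59.5 -51.1] [ 0.5786 -0.2501  0.012 ]
bl0 [-75.5  20.3] [ 0.5497 -0.1829  0.1194]
br0 [-75.5 -13.6] [ 0.5559 -0.2162  0.1194]
bl [-162.8   20.2] [ 0.4639 -0.199   0.1194]
br [-162.8  -14.1] [ 0.4703 -0.2328  0.1194]
tcp [-199.2    3.1]
```

```bash
python3 -c "
from h import *
import cv2
p=[.62765,-.1889,.1854]
th=np.linspace(0,2*np.pi,60)
def sil(c,p):
  X=np.array([[.015*np.cos(t),.015*np.sin(t),z] for t in th for z in(.131,.155)])
  h=cv2.convexHull(proj(c,pose(p,X)).astype(np.float32));m=cv2.moments(h);return np.array([m['m10'],m['m01']])/m['m00'],m['m00']
O=[]
for n in('top','scene'):
  c=pickle.load(open(n+'.pkl','rb'));I=c['pixels'].astype(int)
  q,A=sil(c,p);m=(I[:,:,0]>2*I[:,:,1])&(I[:,:,0]>60)
  if n=='top': pass
  v,u=np.nonzero(m);k=np.hypot(u-q[0],v-q[1])<14
  O.append((c,np.array([u[k].mean(),v[k].mean()])));print(n,q,A,O[-1][1],k.sum())
for S in([O[0]],[O[1]],O):
  s=least_squares(lambda x:np.concatenate([sil(c,[x[0],x[1],0])[0]-o for c,o in S]),p[:2]);print(s.x.round(4),s.fun.round(2))
"
```

```text
top [402.73429345 187.61621744] 81.58938908600248 [403.21875 187.40625] 64
scene [256.45108227 244.64286116] 84.30952339957003 [256.63461538 244.38461538] 52
[ 0.6283 -0.1905] [-0.  0.]
[ 0.627  -0.1879] [ 0. -0.]
[ 0.628  -0.1891] [-0.41  0.1  -0.21  0.37]
```

>>> servo_tool:
  commands:
    - [[1,0,3.8,20,0,0,0],[1,0,3.8,45,0,0,0],[1,0,3.8,65,0,0,0],[1,0,3.8,65,0,0,0],[1,0,3.8,65,0,0,0]]

```text
time_s: 6.7
tcp_pos: [0.4324, -0.2267, 0.0583]
ee_rot: [[0.982, 0.186, -0.0], [0.186, -0.982, -0.0], [-0.0, 0.0, -1.0]]
wrist_force: [1.0, 0.6, -1.4]
gripper_width: 0.272
gripper_force: 30.0
```

```bash
cat >> h.py <<'E'
P=[.6278,-.1897,np.radians(10.72)]
def sx(x,y,z,yaw=10.72):
    q=pose(P,[[x/1e3,y/1e3,z/1e3]])[0];go(q[0],q[1],q[2],yaw)
E
python3 -c "
from h import *
sx(-200,0,51.5)"
```

```text
t 6.7 shift mm [-1.1 -0.   6.8] turn [0.0003 0.0002 0.0004]
tcp [ 0.4324 -0.2267  0.0583] F [ 1.02  0.6  -1.37] M [-0.065 -0.105  0.023] w 0.2715055625427641 g 29.99017059803009 j6 109.27395626596282
```

>>> servo_tool:
  commands:
    - [[1,0,0,6.8,0,0,0],[1,0,0,6.8,0,0,0],[1,8,0,6.8,0,0,0],[1,16,0,6.8,0,0,0],[1,20,0,6.8,0,0,0]]

```text
time_s: 7.2
tcp_pos: [0.4532, -0.2234, 0.0518]
ee_rot: [[0.983, 0.186, 0.002], [0.186, -0.983, -0.001], [0.002, 0.001, -1.0]]
wrist_force: [0.4, -0.1, -2.1]
gripper_width: 0.271
gripper_force: 30.0
```

```bash
python3 -c "
from h import *
from station import r
import cv2
sx(-160,0,51.5)
c=r.capture('scene');pickle.dump(c,open('s3.pkl','wb'))
cv2.imwrite('pics/s3.png',cv2.convertScaleAbs(cv2.resize(c['pixels'][205:295,200:320,::-1],(800,600),interpolation=cv2.INTER_CUBIC),alpha=1.5))"
```

```text
t 7.2 shift mm [17.8 -0.6  0.3] turn [ 0.0009 -0.0019 -0.0002]
tcp [ 0.4532 -0.2234  0.0518] F [ 0.36 -0.08 -2.1 ] M [-0.019 -0.07  -0.039] w 0.27110223298168834 g 29.98994529247284 j6 108.47429070788509
```

View pics/s3.png

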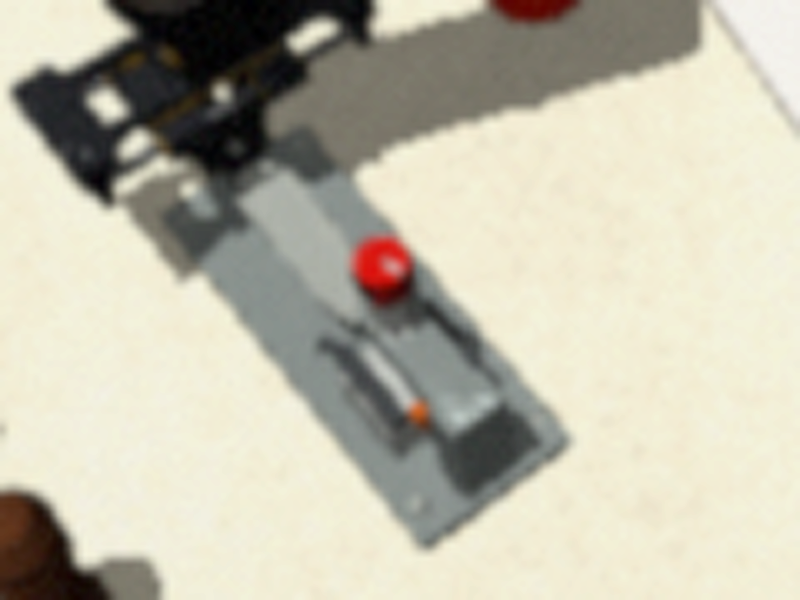

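The scene crop shows the blade heading for the mouth of the guides, nose at about (350,315), orange stop at (418,410) and red cap at (383,268). It looks aligned, so I'll push on slowly.

>>> servo_tool:
  commands:
    - [[1,4,0,0,0,0,0],[1,8,0,0,0,0,0],[1,12,0,0,0,0,0],[1,16,0,0,0,0,0],[1,20,0,0,0,0,0]]

```text
time_s: 7.75
tcp_pos: [0.4714, -0.2196, 0.0512]
ee_rot: [[0.983, 0.185, -0.0], [0.185, -0.983, 0.0], [0.0, -0.0, -1.0]]
wrist_force: [0.4, -0.1, -2.2]
gripper_width: 0.27
gripper_force: 30.0
```

```bash
python3 -c "
from h import *
sx(-130,0,51)"
```

```text
t 7.75 shift mm [29.2 -0.3  0.2] turn [-0.    -0.    -0.001]
tcp [ 0.4714 -0.2196  0.0512] F [ 0.42 -0.13 -2.19] M [-0.057 -0.09  -0.045] w 0.27029782064544033 g 29.99000072479248 j6 107.74800552669817
```

>>> servo_tool:
  commands:
    - [[1,4,0,0,0,0,0],[1,8,0,0,0,0,0],[1,12,0,0,0,0,0],[1,16,0,0,0,0,0],[1,20,0,0,0,0,0]]

```text
time_s: 8.25
tcp_pos: [0.4911, -0.2158, 0.0512]
ee_rot: [[0.983, 0.185, -0.0], [0.185, -0.983, 0.0], [-0.0, -0.0, -1.0]]
wrist_force: [-0.0, -0.1, -1.5]
gripper_width: 0.273
gripper_force: 30.0
```

```bash
python3 -c "
from h import *
sx(-113,0,51)"
```

```text
t 8.25 shift mm [26.2 -0.3  0.2] turn [-0.      0.0001 -0.0008]
tcp [ 0.4911 -0.2158  0.0512] F [-0.03 -0.12 -1.5 ] M [-0.05  -0.059  0.018] w 0.27347334228231324 g 29.989993572235107 j6 107.068442360359
```

>>> servo_tool:
  commands:
    - [[1,4,0,0,0,0,0],[1,8,0,0,0,0,0],[1,12,0,0,0,0,0],[1,15,0,0,0,0,0],[1,18,0,0,0,0,0]]

```text
time_s: 8.75
tcp_pos: [0.5087, -0.2126, 0.0512]
ee_rot: [[0.983, 0.185, -0.0], [0.185, -0.983, -0.0], [-0.0, -0.0, -1.0]]
wrist_force: [1.2, 0.4, -1.6]
gripper_width: 0.271
gripper_force: 30.0
```

```bash
python3 -c "
from h import *
sx(-113,0,51)"
```

```text
t 8.75 shift mm [ 8.3 -0.3  0.2] turn [-0.      0.0001 -0.0009]
tcp [ 0.5087 -0.2126  0.0512] F [ 1.2   0.35 -1.64] M [-0.068 -0.03  -0.029] w 0.2709295832573259 g 29.990032017230988 j6 106.49648670285089
```

>>> servo_tool:
  commands:
    - [[1,1,0,0.4,0,0,0],[1,2,0,0.7,0,0,0],[1,3,0,0.7,0,0,0],[1,4,0,0.7,0,0,0],[1,5,0,0.7,0,0,0]]

```text
time_s: 9.25
tcp_pos: [0.5134, -0.2117, 0.0506]
ee_rot: [[0.983, 0.185, 0.0], [0.185, -0.983, -0.0], [0.0, 0.0, -1.0]]
wrist_force: [0.1, 1.3, -2.6]
gripper_width: 0.273
gripper_force: 30.0
```

>>> servo_tool:
  commands:
    - [[1,0.5,0,0,0,0,0],[1,1,0,0,0,0,0],[1,1.5,0,0,0,0,0],[1,1.5,0,0,0,0,0],[1,1.5,0,0,0,0,0]]

```text
time_s: 9.75
tcp_pos: [0.5148, -0.2114, 0.0506]
ee_rot: [[0.983, 0.185, 0.0], [0.185, -0.983, -0.0], [0.0, 0.0, -1.0]]
wrist_force: [-0.7, -0.1, -2.3]
gripper_width: 0.269
gripper_force: 30.0
```

```bash
python3 -c "
from h import *
sx(-113,0,50)"
```

```text
t 9.75 shift mm [ 2.  -0.3  0.6] turn [ 0.     -0.     -0.0009]
tcp [ 0.5148 -0.2114  0.0506] F [-0.67 -0.09 -2.31] M [-0.046 -0.01   0.009] w 0.26872405387047943 g 29.989987313747406 j6 106.30401371346848
```

Now I'll feel for the stop in half-millimetre steps.

>>> servo_tool:
  commands:
    - [[1,0.5,0,0,0,0,0],[1,0.5,0,0,0,0,0],[1,1,0,0,0,0,0],[1,1,0,0,0,0,0],[1,1,0,0,0,0,0]]

```text
time_s: 10.25
tcp_pos: [0.5158, -0.2112, 0.0505]
ee_rot: [[0.983, 0.185, -0.0], [0.185, -0.983, -0.0], [-0.0, 0.0, -1.0]]
wrist_force: [-0.0, 0.2, -1.0]
gripper_width: 0.271
gripper_force: 30.0
```

>>> servo_tool:
  commands:
    - [[1,0.25,0,0,0,0,0],[1,0.5,0,0,0,0,0],[1,0.75,0,0,0,0,0],[1,0.75,0,0,0,0,0],[1,0.75,0,0,0,0,0]]

```text
time_s: 10.75
tcp_pos: [0.5166, -0.211, 0.0505]
ee_rot: [[0.983, 0.185, 0.0], [0.185, -0.983, -0.0], [0.0, 0.0, -1.0]]
wrist_force: [-0.5, -0.4, -1.7]
gripper_width: 0.272
gripper_force: 30.0
```

>>> servo_tool:
  commands:
    - [[1,0.25,0,0,0,0,0],[1,0.5,0,0,0,0,0],[1,0.75,0,0,0,0,0],[1,0.75,0,0,0,0,0],[1,0.75,0,0,0,0,0]]

```text
time_s: 11.25
tcp_pos: [0.5173, -0.2109, 0.0505]
ee_rot: [[0.983, 0.185, -0.0], [0.185, -0.983, 0.0], [-0.0, -0.0, -1.0]]
wrist_force: [-0.1, 0.3, -2.6]
gripper_width: 0.274
gripper_force: 30.0
```

>>> servo_tool:
  commands:
    - [[1,0.25,0,0,0,0,0],[1,0.5,0,0,0,0,0],[1,0.5,0,0,0,0,0],[1,0.5,0,0,0,0,0],[1,0.5,0,0,0,0,0]]

```text
time_s: 11.75
tcp_pos: [0.5176, -0.2109, 0.0505]
ee_rot: [[0.983, 0.185, -0.0], [0.185, -0.983, 0.0], [-0.0, -0.0, -1.0]]
wrist_force: [-0.4, 0.1, -2.2]
gripper_width: 0.275
gripper_force: 30.0
```

>>> servo_tool:
  commands:
    - [[1,0.25,0,0,0,0,0],[1,0.5,0,0,0,0,0],[1,0.5,0,0,0,0,0],[1,0.5,0,0,0,0,0],[1,0.5,0,0,0,0,0]]

```text
time_s: 12.25
tcp_pos: [0.5176, -0.2107, 0.0503]
ee_rot: [[0.983, 0.185, -0.001], [0.185, -0.983, 0.0], [-0.001, -0.0, -1.0]]
wrist_force: [-3.5, -0.5, -1.6]
gripper_width: 0.27
gripper_force: 30.0
```

>>> servo_tool:
  commands:
    - [[1,0.25,0,0,0,0,0],[1,0.5,0,0,0,0,0],[1,0.5,0,0,0,0,0],[1,0.5,0,0,0,0,0],[1,0.5,0,0,0,0,0]]

```text
time_s: 12.75
tcp_pos: [0.5177, -0.2107, 0.0502]
ee_rot: [[0.983, 0.185, -0.002], [0.185, -0.983, 0.0], [-0.002, -0.001, -1.0]]
wrist_force: [-5.4, -1.0, -1.0]
gripper_width: 0.273
gripper_force: 30.0
```

The stop is felt at 5.5 N. I'll lower onto the rail and let go.

>>> servo_tool:
  commands:
    - [[1,0,0,0.2,0,0,0],[1,0,0,0.4,0,0,0],[1,0,0,0.4,0,0,0],[0.6,0,0,0.4,0,0,0],[0.5,0,0,0.4,0,0,0]]

```text
time_s: 13.25
tcp_pos: [0.5213, -0.2108, 0.0512]
ee_rot: [[0.983, 0.186, 0.005], [0.186, -0.983, -0.001], [0.005, 0.002, -1.0]]
wrist_force: [0.5, 0.9, -0.5]
gripper_width: 0.377
gripper_force: 0.0
```

>>> servo_tool:
  commands:
    - [[0.4,0,0,0,0,0,0],[0.4,0,0,0,0,0,0],[0.4,0,0,0,0,0,0],[0.4,0,0,0,0,0,0],[0.4,0,0,0,0,0,0]]

```text
time_s: 13.75
tcp_pos: [0.5189, -0.2106, 0.0502]
ee_rot: [[0.983, 0.185, 0.0], [0.185, -0.983, -0.0], [0.0, 0.0, -1.0]]
wrist_force: [0.0, 0.9, -0.3]
gripper_width: 0.595
gripper_force: 0.0
```

```bash
python3 -c "
from h import *
sx(-113,0,150)"
```

```text
t 13.75 shift mm [ -2.1  -0.3 -99.8] turn [ 0.0001 -0.0002 -0.0008]
tcp [ 0.5189 -0.2106  0.0502] F [ 0.04  0.92 -0.32] M [-0.045 -0.003  0.013] w 0.5947435943913455 g 0.0 j6 106.18530092706236
```

>>> servo_tool:
  commands:
    - [[0.4,0,0,-10,0,0,0],[0.4,0,0,-45,0,0,0],[0.2,0,0,-90,0,0,0],[0,0,0,-130,0,0,0],[0,0,0,-155,0,0,0]]

```text
time_s: 14.25
tcp_pos: [0.5199, -0.2111, 0.2098]
ee_rot: [[0.983, 0.186, 0.006], [0.186, -0.983, -0.002], [0.006, 0.003, -1.0]]
wrist_force: [0.7, 0.1, 0.6]
gripper_width: 0.785
gripper_force: 0.0
```

>>> servo_tool:
  commands:
    - [[0,0,0,0,0,0,0],[0,0,0,0,0,0,0],[0,0,0,0,0,0,0],[0,0,0,0,0,0,0],[0,0,0,0,0,0,0]]

```text
time_s: 14.75
tcp_pos: [0.5183, -0.2106, 0.204]
ee_rot: [[0.983, 0.185, -0.002], [0.185, -0.983, 0.0], [-0.002, -0.001, -1.0]]
wrist_force: [-0.5, 0.1, -0.6]
gripper_width: 0.996
gripper_force: 0.0
```

```bash
python3 -c "
from h import *
from station import r
import cv2
sx(0,0,205)
c=r.capture('wrist');pickle.dump(c,open('w4.pkl','wb'));cv2.imwrite('pics/w4.png',cv2.convertScaleAbs(cv2.resize(c['pixels'][:300,120:520,::-1],(800,600),interpolation=cv2.INTER_CUBIC),alpha=1.4))"
```

```text
t 14.75 shift mm [111.5  -0.3  -1.2] turn [-0.0007  0.0022 -0.0009]
tcp [ 0.5183 -0.2106  0.204 ] F [-0.54  0.1  -0.6 ] M [-0.057 -0.05   0.041] w 0.9955383844512358 g 0.0 j6 106.18571681349714
```

View pics/w4.png

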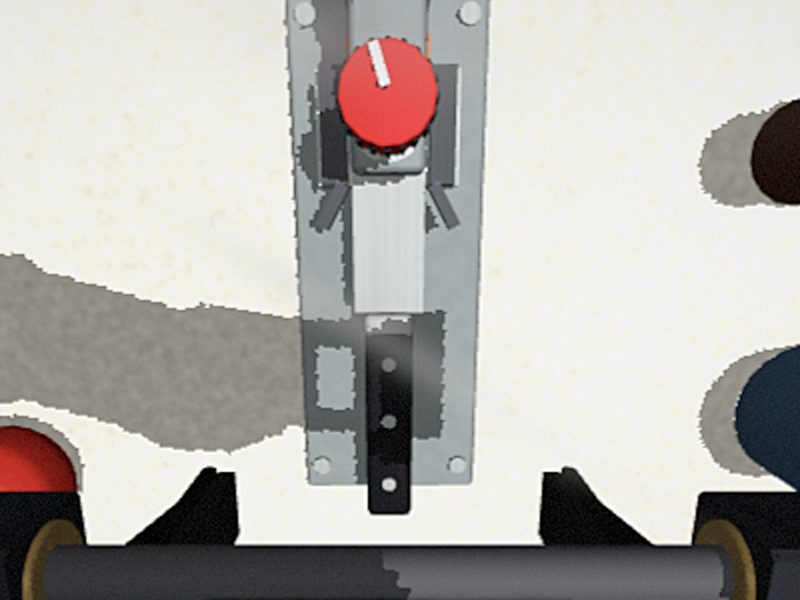

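The knife lies in the guides with its handle on the rail, butt at (389,512). The cap top is centred at about (388,89) with the white mark at (377,62).

```bash
python3 -c "
from h import *
c=pickle.load(open('w4.pkl','rb'))
b=lambda u,v,z: back(c,((u+.5)/2-.5+120,(v+.5)/2-.5),z)
for u,v in [(388.5,89),(338,89),(439,89),(388,38),(388,141)]: print(b(u,v,.155).round(4))
butt=b(389,512,.053);print('butt',butt)
q=b(388.5,89,.155);go(q[0],q[1],.205,10.72)
"
```

```text
[ 0.631  -0.1897  0.155 ]
[ 0.6282 -0.175   0.155 ]
[ 0.6337 -0.2043  0.155 ]
[ 0.6441 -0.1871  0.155 ]
[ 0.617  -0.1921  0.155 ]
butt [ 0.44618065 -0.22455166  0.053     ]
t 14.8 shift mm [114.5   0.2  -1. ] turn [-0.0006  0.0018 -0.0009]
tcp [ 0.5184 -0.2106  0.2042] F [-0.75 -0.22 -0.51] M [-0.031 -0.035  0.01 ] w 1.0001524698605486 g 0.0 j6 106.18617355602304
```

>>> servo_tool:
  commands:
    - [[0,15,0,0,0,0,-0.1],[0,40,0,0,0,0,-0.24],[0,70,0,0,0,0,-0.38],[0,98,0,0,0,0,-0.52],[0,113,0,0,0,0,-0.66]]

```text
time_s: 15.3
tcp_pos: [0.6315, -0.1892, 0.204]
ee_rot: [[0.658, 0.753, -0.001], [0.753, -0.658, -0.0], [-0.001, -0.001, -1.0]]
wrist_force: [-0.4, -0.4, -0.3]
gripper_width: 1.0
gripper_force: 0.0
```

>>> servo_tool:
  commands:
    - [[0,0,0,0,0,0,-0.14],[0,0,0,0,0,0,-0.28],[0,0,0,0,0,0,-0.4],[0,0,0,0,0,0,-0.4],[0,0,0,0,0,0,-0.4]]

```text
time_s: 15.8
tcp_pos: [0.6298, -0.1897, 0.2047]
ee_rot: [[0.321, 0.947, -0.001], [0.947, -0.321, 0.0], [-0.0, -0.001, -1.0]]
wrist_force: [0.2, -0.2, -0.2]
gripper_width: 0.999
gripper_force: 0.0
```

```bash
python3 -c "
from h import *
go(.6297,-.1895,.145,70.7)"
```

```text
t 15.8 shift mm [ 0.2 -0.1 59.7] turn [-0.0007  0.0002  0.0097]
tcp [ 0.6298 -0.1897  0.2047] F [ 0.16 -0.25 -0.19] M [-0.084 -0.073  0.073] w 0.9985125996772918 g 0.0 j6 163.96132962778873
```

>>> servo_tool:
  commands:
    - [[0,0,0,15,0,0,0],[0,0,0,35,0,0,0],[0,0,0,52,0,0,0],[0,0,0,59,0,0,0],[0,0,0,59,0,0,0]]

```text
time_s: 16.3
tcp_pos: [0.6292, -0.1897, 0.145]
ee_rot: [[0.32, 0.947, -0.002], [0.947, -0.32, 0.0], [-0.001, -0.002, -1.0]]
wrist_force: [-0.2, 0.0, 0.7]
gripper_width: 0.999
gripper_force: 0.0
```

>>> servo_tool:
  commands:
    - [[0.3,0,0,0,0,0,0],[0.5,0,0,0,0,0,0],[0.7,0,0,0,0,0,0],[1,0,0,0,0,0,0],[1,0,0,0,0,0,0]]

```text
time_s: 16.8
tcp_pos: [0.6299, -0.1898, 0.1465]
ee_rot: [[0.319, 0.948, 0.001], [0.948, -0.319, -0.0], [0.0, 0.001, -1.0]]
wrist_force: [-0.8, -0.1, 0.2]
gripper_width: 0.63
gripper_force: 0.0
```

>>> servo_tool:
  commands:
    - [[1,0,0,0,0,0,0],[1,0,0,0,0,0,0],[1,0,0,0,0,0,0],[1,0,0,0,0,0,0],[1,0,0,0,0,0,0]]

```text
time_s: 17.3
tcp_pos: [0.6298, -0.1897, 0.1461]
ee_rot: [[0.319, 0.948, -0.0], [0.948, -0.319, 0.0], [-0.0, -0.0, -1.0]]
wrist_force: [0.2, -0.4, 0.5]
gripper_width: 0.336
gripper_force: 30.0
```

```bash
python3 -c "
from h import *
go(.6297,-.1895,.145,70.7)"
```

```text
t 17.3 shift mm [ 0.2 -0.2  1.1] turn [-0.0001  0.      0.0122]
tcp [ 0.6298 -0.1897  0.1461] F [ 0.22 -0.36  0.45] M [-0.059 -0.117 -0.049] w 0.3359458184637623 g 29.999842643737793 j6 164.1062234623666
```

>>> servo_tool:
  commands:
    - [[1,0,0,0,0,0,0.08],[1,0,0,0,0,0,0.16],[1,0,0,0,0,0,0.24],[1,0,0,0,0,0,0.32],[1,0,0,0,0,0,0.4]]

```text
time_s: 17.8
tcp_pos: [0.6296, -0.1896, 0.1461]
ee_rot: [[0.665, 0.747, -0.001], [0.747, -0.665, 0.0], [-0.0, -0.0, -1.0]]
wrist_force: [-0.5, 0.3, 0.6]
gripper_width: 0.339
gripper_force: 30.0
```

```bash
cat > m.py <<'E'
from station import r
import numpy as np
s=r.sense();e=[s['moment'][2]]
print('t',s['time_s'],'j6',round(s['joints'][5],2),'tau6',round(s['effort'][5],3),'M',s['moment'].round(3),'F',s['wrist_force'].round(1),'yaw',np.degrees(np.arctan2(s['ee_rot'][1,0],s['ee_rot'][0,0])).round(2),'z',s['tcp_pos'].round(4))
E
python3 m.py
```

```text
t 17.8 j6 141.03 tau6 0.387 M [0.069 0.103 0.173] F [-0.5  0.3  0.6] yaw 48.33 z [ 0.6296 -0.1896  0.1461]
```

>>> servo_tool:
  commands:
    - [[1,0,0,0,0,0,0.08],[1,0,0,0,0,0,0.16],[1,0,0,0,0,0,0.24],[1,0,0,0,0,0,0.32],[1,0,0,0,0,0,0.4]]

```text
time_s: 18.3
tcp_pos: [0.6295, -0.1895, 0.1461]
ee_rot: [[0.903, 0.429, -0.001], [0.429, -0.903, 0.0], [-0.001, -0.001, -1.0]]
wrist_force: [-1.1, 1.0, 1.3]
gripper_width: 0.335
gripper_force: 30.0
```

```bash
python3 m.py
```

```text
t 18.3 j6 118.11 tau6 0.388 M [0.217 0.179 0.134] F [-1.1  1.   1.3] yaw 25.41 z [ 0.6295 -0.1895  0.1461]
```

The torque on joint 6 gives a clean signal: 0.388 N m while the thimble follows.

>>> servo_tool:
  commands:
    - [[1,0,0,0,0,0,0.08],[1,0,0,0,0,0,0.16],[1,0,0,0,0,0,0.24],[1,0,0,0,0,0,0.32],[1,0,0,0,0,0,0.4]]

```text
time_s: 18.8
tcp_pos: [0.6294, -0.1893, 0.1461]
ee_rot: [[0.999, 0.044, -0.001], [0.044, -0.999, 0.001], [-0.001, -0.001, -1.0]]
wrist_force: [-0.3, 1.3, 1.3]
gripper_width: 0.338
gripper_force: 30.0
```

```bash
python3 m.py
```

```text
t 18.8 j6 95.19 tau6 0.384 M [0.47  0.311 0.13 ] F [-0.3  1.3  1.3] yaw 2.5 z [ 0.6294 -0.1893  0.1461]
```

>>> servo_tool:
  commands:
    - [[1,0,0,0,0,0,0.08],[1,0,0,0,0,0,0.16],[1,0,0,0,0,0,0.24],[1,0,0,0,0,0,0.32],[1,0,0,0,0,0,0.4]]

```text
time_s: 19.3
tcp_pos: [0.6294, -0.1891, 0.1461]
ee_rot: [[0.937, -0.349, -0.001], [-0.349, -0.937, 0.001], [-0.001, -0.0, -1.0]]
wrist_force: [-0.9, 2.2, 0.4]
gripper_width: 0.337
gripper_force: 30.0
```

```bash
python3 m.py
```

```text
t 19.3 j6 72.27 tau6 0.374 M [0.675 0.292 0.127] F [-0.9  2.2  0.4] yaw -20.42 z [ 0.6294 -0.1891  0.1461]
```

>>> servo_tool:
  commands:
    - [[1,0,0,0,0,0,0.08],[1,0,0,0,0,0,0.16],[1,0,0,0,0,0,0.24],[1,0,0,0,0,0,0.32],[1,0,0,0,0,0,0.4]]

```text
time_s: 19.8
tcp_pos: [0.6296, -0.1889, 0.1461]
ee_rot: [[0.728, -0.686, -0.001], [-0.686, -0.728, 0.001], [-0.001, -0.0, -1.0]]
wrist_force: [-0.6, 2.1, 0.8]
gripper_width: 0.334
gripper_force: 30.0
```

```bash
python3 m.py
```

```text
t 19.8 j6 49.38 tau6 0.254 M [0.857 0.159 0.284] F [-0.6  2.1  0.8] yaw -43.31 z [ 0.6296 -0.1889  0.1461]
```

>>> servo_tool:
  commands:
    - [[1,0,0,0,0,0,0.08],[1,0,0,0,0,0,0.16],[1,0,0,0,0,0,0.24],[1,0,0,0,0,0,0.32],[1,0,0,0,0,0,0.4]]

```text
time_s: 20.3
tcp_pos: [0.6298, -0.1888, 0.1461]
ee_rot: [[0.403, -0.915, -0.0], [-0.915, -0.403, 0.001], [-0.001, -0.0, -1.0]]
wrist_force: [-1.6, 3.1, 1.6]
gripper_width: 0.334
gripper_force: 30.0
```

```bash
python3 m.py
```

```text
t 20.3 j6 26.46 tau6 0.254 M [0.908 0.115 0.279] F [-1.6  3.1  1.6] yaw -66.22 z [ 0.6298 -0.1888  0.1461]
```

Slip began between yaw -20° and -43° (Mz went from 0.13 to 0.28), so it is now 0.4–0.8 rad. I'll turn 0.9 rad more.

>>> servo_tool:
  commands:
    - [[1,0,0,0,0,0,0.1],[1,0,0,0,0,0,0.2],[1,0,0,0,0,0,0.3],[1,0,0,0,0,0,0.4],[1,0,0,0,0,0,0.5]]

```text
time_s: 20.8
tcp_pos: [0.63, -0.1887, 0.1461]
ee_rot: [[-0.086, -0.996, 0.0], [-0.996, 0.086, 0.001], [-0.001, -0.0, -1.0]]
wrist_force: [-0.1, 2.9, 0.4]
gripper_width: 0.334
gripper_force: 30.0
```

>>> servo_tool:
  commands:
    - [[1,0,0,0,0,0,0.1],[1,0,0,0,0,0,0.2],[1,0,0,0,0,0,0.3],[1,0,0,0,0,0,0.4],[1,0,0,0,0,0,0.4]]

```text
time_s: 21.3
tcp_pos: [0.6302, -0.1888, 0.1461]
ee_rot: [[-0.464, -0.886, 0.001], [-0.886, 0.464, 0.001], [-0.001, -0.0, -1.0]]
wrist_force: [0.3, 4.0, -0.6]
gripper_width: 0.336
gripper_force: 30.0
```

```bash
python3 m.py
```

```text
t 21.3 j6 -24.96 tau6 -0.339 M [ 1.083 -0.298  0.032] F [ 0.3  4.  -0.6] yaw -117.64 z [ 0.6302 -0.1888  0.1461]
```

>>> servo_tool:
  commands:
    - [[0.6,0,0,0,0,0,0],[0.4,0,0,0,0,0,0],[0.2,0,0,0,0,0,0],[0,0,0,0,0,0,0],[0,0,0,0,0,0,0]]

```text
time_s: 21.8
tcp_pos: [0.6297, -0.19, 0.1461]
ee_rot: [[-0.464, -0.886, -0.0], [-0.886, 0.464, -0.0], [0.0, 0.0, -1.0]]
wrist_force: [0.5, -0.5, -0.3]
gripper_width: 0.67
gripper_force: 0.0
```

>>> servo_tool:
  commands:
    - [[0,0,0,0,0,0,0],[0,0,0,0,0,0,0],[0,0,0,-10,0,0,0],[0,0,0,-35,0,0,0],[0,0,0,-70,0,0,0]]

```text
time_s: 22.3
tcp_pos: [0.6288, -0.1896, 0.2156]
ee_rot: [[-0.464, -0.886, -0.004], [-0.886, 0.464, 0.0], [0.001, 0.004, -1.0]]
wrist_force: [0.7, -0.4, 0.8]
gripper_width: 0.988
gripper_force: 0.0
```

```bash
python3 m.py; python3 -c "
from h import *
sx(-112,0,216,-100)"
```

```text
t 22.3 j6 -24.97 tau6 -0.003 M [ 0.007 -0.169  0.   ] F [ 0.7 -0.4  0.8] yaw -117.68 z [ 0.6288 -0.1896  0.2156]
t 22.3 shift mm [70.1 88.6  0.1] turn [ 0.0041 -0.0009 -0.3085]
tcp [ 0.6288 -0.1896  0.2156] F [ 0.66 -0.36  0.84] M [ 0.007 -0.169  0.   ] w 0.9877264190977327 g 0.0 j6 -24.96848856962551
```

>>> servo_tool:
  commands:
    - [[0,10,13,-5,0,0,-0.14],[0,25,31,-5,0,0,-0.28],[0,45,57,-5,0,0,-0.42],[0,62,78,-5,0,0,-0.56],[0,70,88,-5,0,0,-0.7]]

```text
time_s: 22.8
tcp_pos: [0.5174, -0.2112, 0.2224]
ee_rot: [[0.22, -0.975, 0.001], [-0.975, -0.22, -0.0], [0.0, -0.001, -1.0]]
wrist_force: [0.1, -0.5, 0.8]
gripper_width: 1.001
gripper_force: 0.0
```

>>> servo_tool:
  commands:
    - [[0,0,0,0,0,0,-0.14],[0,0,0,0,0,0,-0.28],[0,0,0,0,0,0,-0.42],[0,0,0,0,0,0,-0.56],[0,0,0,0,0,0,-0.7]]

```text
time_s: 23.3
tcp_pos: [0.5195, -0.2109, 0.2222]
ee_rot: [[0.797, -0.603, 0.001], [-0.603, -0.797, -0.0], [0.001, -0.0, -1.0]]
wrist_force: [0.2, -0.3, -0.4]
gripper_width: 1.0
gripper_force: 0.0
```

>>> servo_tool:
  commands:
    - [[0,0,0,0,0,0,-0.14],[0,0,0,0,0,0,-0.28],[0,0,0,0,0,0,-0.42],[0,0,0,0,0,0,-0.56],[0,0,0,0,0,0,-0.7]]

```text
time_s: 23.8
tcp_pos: [0.5196, -0.2109, 0.2222]
ee_rot: [[0.999, 0.052, 0.001], [0.052, -0.999, -0.0], [0.001, 0.0, -1.0]]
wrist_force: [0.5, 0.2, -0.6]
gripper_width: 1.002
gripper_force: 0.0
```

>>> servo_tool:
  commands:
    - [[0,0,0,0,0,0,-0.14],[0,0,0,0,0,0,-0.14],[0,0,0,0,0,0,-0.14],[0,0,0,0,0,0,-0.14],[0,0,0,0,0,0,-0.14]]

```text
time_s: 24.3
tcp_pos: [0.5194, -0.2109, 0.2213]
ee_rot: [[0.983, 0.184, 0.0], [0.184, -0.983, -0.0], [0.0, 0.0, -1.0]]
wrist_force: [0.5, 0.1, 0.2]
gripper_width: 1.0
gripper_force: 0.0
```

```bash
python3 m.py; python3 -c "
from station import r
import cv2,pickle
c=r.capture('wrist');pickle.dump(c,open('w5.pkl','wb'));cv2.imwrite('pics/w5.png',cv2.convertScaleAbs(cv2.resize(c['pixels'][:300,120:520,::-1],(800,600),interpolation=cv2.INTER_CUBIC),alpha=1.4))"
```

```text
t 24.3 j6 106.13 tau6 -0.008 M [-0.053  0.024  0.065] F [0.5 0.1 0.2] yaw 10.6 z [ 0.5194 -0.2109  0.2213]
```

View pics/w5.png

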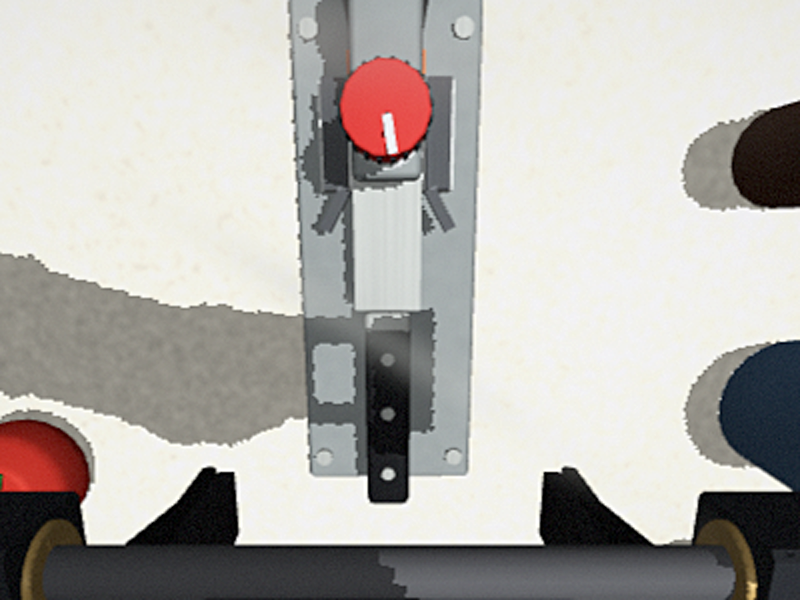

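The white mark has turned from 15° left of up to just right of down, at (391,150). That is about 188°, matching the gripper's 189°, so the grip did not slip. The knife is still straight and home, so I'll hand in.

```bash
python3 -c "
from station import r
print(r.finish_job())"
```

```text
the job is handed in; nothing more can be done
None
```

The job is handed in, with no verdict returned: the nose pressed the stop at about 5.5 N, the knife lies clamped flat in the stand, and the cap slipped an estimated 1.3–1.7 rad (about a quarter turn).

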